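# Unload the vise and hold the heat-sink block on the spring test pad

## Robot

A 6-joint arm with a two-finger parallel gripper is mounted at the origin on a cart in front of the work surface, level with it; the furniture and walls round the work are solid. World frame = base frame: x ahead of the robot, y to its left, z up, the work surface at z = 0. Lengths are in m, angles in rad, forces in N, time in s.
With the tool pointing down it reaches from about 0.35 to 0.875 m from the base axis. Payload 15.5 kg.
Tool frame: the origin (TCP) lies on the centre line of the jaws, within the pads' length; the fingertips stand 14 mm ahead of it and the grasp point (between the pads) lies 5 mm behind it; z points along the fingers, y is the line along which they close (so a half turn about z gives the same grasp; the last joint's range is limited). The gripper opens to 85 mm and grips with 20 to 120 N. Pads are 22 mm wide; open, the fingers measure 114 mm over their backs; the gripper's body (76 mm by 85 mm) begins 54 mm behind the grasp point. The pads swing forward as they close: fully open they stand 13 mm farther back than shut.
Start: joints at [-1.395, 0.494, 1.345, -0, 1.302, -0.096], TCP at [0.168, -0.602, 0.208] pointing down, gripper open.
Joint ranges: [-2.91, 2.91], [-0.82, 2.16], [0.22, 2.67], [-1.22, 4.37], [0.12, 2.79], [-3.08, 3.08]. Speed limits (rad/s): [1.89, 1.89, 2.57, 3.01, 3.01, 3.01].

## Interface

Orientations are given as a unit quaternion [x, y, z, w].
In Python, from rig import bot gives the robot as it stands. Calls block until the motion is done:
- bot.move_pose(position, orientation): joint-space move of the TCP to a pose.
- bot.servo_line(position, frame=None, v=0.15, stop_force=None): straight line of the TCP; frame=None keeps the orientation; v is the mean speed in m/s. With stop_force (N) it stops when the force on the tool has changed by that much, and returns True; else False.
- bot.move_joints(angles): joint-space move.
- bot.grip(opening, grasp_force=None): finger opening in m; grasp_force is the grip in N (None keeps the last); returns when the fingers have stopped.
- bot.wait(seconds).
- bot.solve_ik(position, orientation): joint angles nearest the present ones, or None.
- bot.sense(): the state.
- bot.capture(name): name is "scene" or "top" or "wrist"; returns a dict with "img" (480x640x3 uint8, red, green, blue), "K" (3x3 intrinsics, pixels), "pose" (4x4, takes a point from camera to world coordinates). Camera axes: x right, y down, z forward; pixel columns grow to the right and rows downward; lengths in m; the calibration is good to about 2 mm. A picture is of the moment at which its call begins. There is no depth.
A pose or a line that the arm cannot do raises bot.PlanningError and nothing moves.
- bot.hand_in(): hands the job in; it is judged then, once.
The state is a dict: "time": time; "joint_pos": joint angles; "qd": joint speeds; "effort": joint torques, N m; "tool_pos": TCP position; "ee_rot": TCP orientation; "force": force on the tool from outside, world axes, zero at the start; "ft_torque": the same for the moment, N m; "grip_width": finger opening in m; "finger_force": force on a finger pad.
Only numpy, scipy, OpenCV 4.12 (cv2) and the standard library are available. Lean on these libraries where they do the work, as an engineer would, in place of code of your own. Each camera call takes 0.05 s, during which the arm holds its last target. There are 200 camera calls.

## Task

Pull the red post to slide the vise's jaw all the way open, then lift the finished aluminium block up out of the vise. Keeping the block upright in the gripper, press its underside down on the middle of the test stand's copper spring pad until the pad is 6 mm down and the red pointer stands in the green band, never pushing the pad down to its stop, and finish while still holding the block pressed there: do not let go. Leave the vise jaw open and do not disturb the solder spool, tape roll, loupe and parts box round about.

Things in the scene. Friction and masses are not known exactly. Their poses are not given: they have to be found in the camera images.
- vise: Blue quick-slide vise, fixed: base 150 x 80 x 12 mm, bed 46 mm wide, its top 30 mm above the bench. Origin on the bench under the nominal block centre; base from x = -98 to +52 mm. z up; x points from the sliding jaw to the fixed jaw (fixed jaw face at x = +26 mm, 30 mm wide in y, top 66 mm above the bench). The sliding jaw is on the -x side and opens toward -x.
- jaw (a joint): Travel of the sliding jaw in m: 0 closed, 0.030 fully open (moves along the vise's -x). About 3 N of friction; stays where it is left. The jaw is 30 mm wide in y, its top 74 mm above the bench; its lip, 6 mm thick, reaches about 8 mm over the block's top when closed, and clears the block when the jaw is open.
- jaw_post (a point): Point on the axis of the red round post by which the jaw is pulled: upright, 14 mm diameter, 38 mm tall, standing on the jaw from 74 to 112 mm above the bench. The point is 98 mm above the bench, and moves with the jaw; at jaw = 0 it is 48 mm from the vise origin toward vise -x.
- block: Finished milled aluminium heat-sink block, loose, 50 (x) x 32 (y) x 36 mm (z), 0.11 to 0.22 kg, dark grooves in its top. Origin at the centre of its flat underside, z up. It stands on the vise bed (underside 30 mm above the bench), its x along the vise's x within a few degrees. Its long y faces are clear of the jaws: grip it across y (32 mm).
- stand: Spring test stand, fixed to the bench: dark base plate 92 x 80 x 8 mm, grey housing 56 x 56 mm up to 45 mm above the bench. Origin on the bench under the pad's axis, z up; own -x is the front face with the white gauge plate and green band. Vise and stand may change places.
- pad (a joint): How far the copper pad is pushed down in m: 0 at rest (top), 0.012 at its stop. Spring: about 2.6 N to start, 0.8 N more per mm (about 7.5 N at 6 mm). The green band of the gauge reaches from 0.004 to 0.008; the pad springs up when released.
- pad_top (a point): Centre of the upper face of the copper spring pad (round, 32 mm diameter, 8 mm thick), 68 mm above the bench at rest; it sinks with the pad. It stands above all else on the stand; the red pointer hangs from an arm 35 mm in front of its axis.
- solder_spool: White solder spool, 54 mm diameter, 40 mm tall, origin at its underside. Bystander.
- tape_roll_1: Orange tape roll, 60 mm diameter, 19 mm tall, origin at its underside. Bystander.
- loupe: Black loupe, 42 mm diameter, 36 mm tall, origin at its underside. Bystander.
- parts_box: Clear small parts box, 40 x 66 x 23 mm, origin at its underside. Bystander.

How it is judged:
On the way, in this order (a step that is already met when the one before it is completed fails the run):
1. the jaw is slid fully open, the block still standing in the vise (value of joint jaw above 0.024 m and z of block in the frame of vise below 0.036 m and horizontal distance between block and vise below 0.012 m), for 0.1 s.
2. the block is gripped and lifted out, above the jaws (z of block in the frame of vise above 0.08 m and contact force between the fingers and block above 2 N and contact force between block and vise below 0.1 N), for 0.1 s.
At the end, for the whole second after the job is handed in: The pad is held 4 to 8 mm down (pointer in the green band) by the block's underside (over 3 N), the block's centre within 10 mm of the pad's axis and upright within 8 degrees, still, gripped by the fingers, which with the arm touch no part of the test stand; the jaw is still at least 20 mm open (value of joint pad between 0.004 and 0.008 m and contact force between block and pad above 3 N and contact force between the fingers and block above 2 N and contact force between each of the arm, the fingers and stand below 0.5 N and horizontal distance between block and pad_top below 0.01 m and angle between block's own z axis and vertical below 0.14 rad and z of block in the frame of pad_top between -0.003 and 0.003 m and linear speed of block below 0.02 m/s and value of joint jaw above 0.02 m); the arm keeps its last pose, push and grip.
It fails at once if the pad is pushed down to its stop (over 11 mm) (value of joint pad above 0.011 m).
It fails at once if solder spool moved over 20 mm (distance of solder_spool from where it was at the start of the episode above 0.02 m).
It fails at once if tape roll moved over 20 mm (distance of tape_roll_1 from where it was at the start of the episode above 0.02 m).
It fails at once if loupe moved over 20 mm (distance of loupe from where it was at the start of the episode above 0.02 m).
It fails at once if parts box moved over 20 mm (distance of parts_box from where it was at the start of the episode above 0.02 m).
It also fails if it takes over 54 s, if anything falls off the work surface, if the arm or the gripper's body presses on something with over 40 N, if the wrist force passes 120 N, or if a joint passes its speed limit or range.

## Working session

There is one attempt and no reset: what is moved stays moved. The work goes in short steps, each a Python script; the robot and the scene stay as the last script left them, time stands still between calls to the robot, and variables do not carry over. Pictures are saved under pics/ and viewed, at most 10 in all, crops included, and the job is handed in when it is done.

```bash
mkdir -p pics; ls; python3 - <<'E'
from rig import bot
import cv2,numpy as np
for n in("top","scene"):
    c=bot.capture(n);cv2.imwrite(f"pics/{n}0.png",c["img"][:,:,::-1]);np.savez(f"{n}0.npz",**c)
    print(n,c["K"].round(1).tolist(),c["pose"].round(3).tolist())
s=bot.sense();print(s)
E
```

```text
pics
rig.py
top [[551.7, 0.0, 318.2], [0.0, 551.7, 241.7], [0.0, 0.0, 1.0]] [[0.006, -0.974, 0.225, 0.322], [-1.0, -0.006, 0.004, 0.14], [-0.002, -0.225, -0.974, 1.103], [0.0, 0.0, 0.0, 1.0]]
scene [[589.4, 0.0, 317.5], [0.0, 589.4, 237.7], [0.0, 0.0, 1.0]] [[-0.492, -0.713, 0.5, 0.018], [-0.871, 0.399, -0.288, 0.444], [0.006, -0.577, -0.817, 0.957], [0.0, 0.0, 0.0, 1.0]]
{'time': 0.1, 'joint_pos': array([-1.39447858e+00,  4.94141349e-01,  1.34610359e+00, -1.70219303e-05,
        1.30248655e+00, -9.55129839e-02]), 'qd': array([ 0.00130241,  0.00036375, -0.00255759,  0.00088619,  0.00015014,
        0.0005351 ]), 'effort': array([ 2.09911974e-03, -8.83588815e+01, -3.84561825e+01, -3.61043412e-04,
        5.10732847e-03,  3.87296552e-05]), 'tool_pos': array([ 0.16773467, -0.60169137,  0.20743561]), 'ee_rot': array([ 9.90777250e-01,  1.35499510e-01, -3.11980792e-05, -5.68622646e-04]), 'force': array([ 0.04035962, -0.25686294, -0.18447204]), 'ft_torque': array([ 0.02265902, -0.01184109, -0.0051347 ]), 'finger_force': 0.0, 'grip_width': 0.08543579440217253}
```

View pics/top0.png

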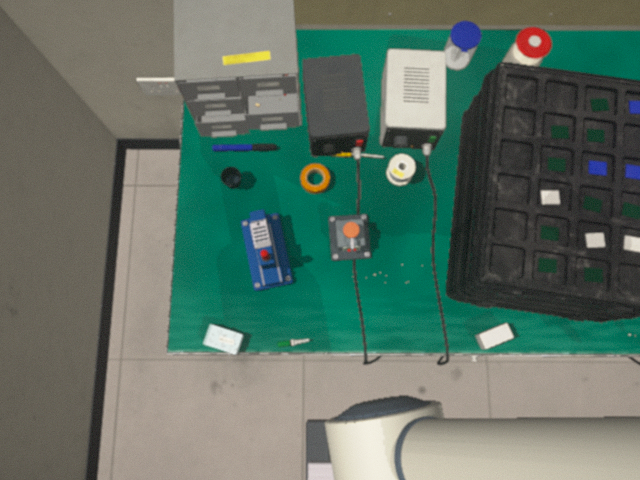

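View pics/scene0.png

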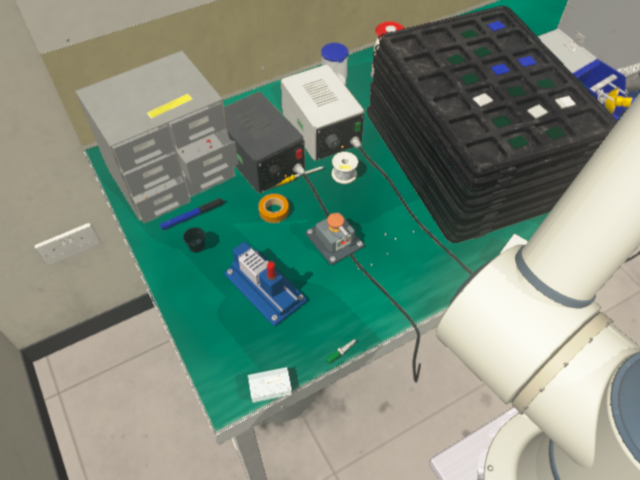

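The top view shows the vise around (265,250), red post at (265,255), grooved block around (260,235), and copper pad at (351,230). The gauge faces the robot, and the vise +x axis points up and slightly left. I'll get a coarse fix by casting rays.

```bash
cat > h.py <<'E'
import cv2,numpy as np
def ray(c,uv,z):
    """cast pixel onto plane z"""
    d=c["pose"][:3,:3]@np.linalg.solve(c["K"],[uv[0],uv[1],1.]);o=c["pose"][:3,3]
    return o+d*(z-o[2])/d[2]
def blobs(img,lo,hi,amin=20):
    hsv=cv2.cvtColor(np.ascontiguousarray(img),cv2.COLOR_RGB2HSV);m=cv2.inRange(hsv,np.array(lo),np.array(hi))
    n,l,s,ce=cv2.connectedComponentsWithStats(m)
    return l,[(i,s[i],ce[i]) for i in range(1,n) if s[i][4]>=amin]
def tri(c1,p1,c2,p2):
    A=[];b=[]
    for c,p in((c1,p1),(c2,p2)):
        d=c["pose"][:3,:3]@np.linalg.solve(c["K"],[p[0],p[1],1.]);d/=np.linalg.norm(d);P=np.eye(3)-np.outer(d,d)
        A.append(P);b.append(P@c["pose"][:3,3])
    return np.linalg.lstsq(np.vstack(A),np.hstack(b),rcond=None)[0]
E
python3 - <<'E'
from h import *
for n in("top","scene"):
    c=np.load(n+"0.npz");print(n)
    for nm,lo,hi in(("red",(0,180,90),(4,255,255)),("copper",(5,120,120),(14,255,255)),("blue",(105,120,40),(120,255,255))):
        for i,s,ce in blobs(c["img"],lo,hi):print(nm,s.tolist(),ce.round(1),[ray(c,ce,z).round(3).tolist() for z in(.0,.068,.112)])
t=np.load("top0.npz")
for nm,p,z in(("base c",[(244,214),(282,211),(292,283),(256,289)],.012),("bystand spool tape loupe box",[(401,169),(315,178),(231,178),(223,338)],.02)):
    for q in p:print(nm,q,ray(t,q,z).round(3))
E
```

```text
topTraceback (most recent call last):
  File "<stdin>", line 5, in <module>
ValueError: too many values to unpack (expected 3)
```

```bash
python3 - <<'E'
from h import *
for n in("top","scene"):
    c=np.load(n+"0.npz");print(n)
    for nm,lo,hi in(("red",(0,180,90),(4,255,255)),("copper",(5,120,120),(14,255,255)),("blue",(105,120,40),(120,255,255))):
        for i,s,ce in blobs(c["img"],lo,hi)[1]:print(nm,s.tolist(),ce.round(1),[ray(c,ce,z).round(3).tolist() for z in(.0,.068,.112)])
t=np.load("top0.npz")
for nm,p,z in(("base c",[(244,214),(282,211),(292,283),(256,289)],.012),("bystand spool tape loupe box",[(401,169),(315,178),(231,178),(223,338)],.02)):
    for q in p:print(nm,q,ray(t,q,z).round(3))
E
```

```text
top
red [517, 28, 34, 29, 599] [533.3  42.4] [[1.036, -0.334, 0.0], [0.992, -0.305, 0.068], [0.963, -0.286, 0.112]]
red [262, 251, 5, 8, 26] [264.  254.2] [[0.549, 0.254, 0.0], [0.535, 0.247, 0.068], [0.526, 0.243, 0.112]]
copper [343, 222, 16, 16, 194] [350.9 229.5] [[0.602, 0.077, 0.0], [0.585, 0.081, 0.068], [0.573, 0.083, 0.112]]
blue [450, 21, 31, 30, 667] [465.4  35. ] [[1.054, -0.183, 0.0], [1.009, -0.164, 0.068], [0.979, -0.151, 0.112]]
blue [629, 101, 11, 13, 141] [634.1 106.9] [[0.88, -0.54, 0.0], [0.846, -0.498, 0.068], [0.823, -0.471, 0.112]]
blue [212, 144, 41, 7, 233] [232.1 147.4] [[0.782, 0.329, 0.0], [0.753, 0.318, 0.068], [0.735, 0.31, 0.112]]
blue [588, 160, 19, 16, 265] [597.1 167.5] [[0.74, -0.445, 0.0], [0.714, -0.409, 0.068], [0.698, -0.386, 0.112]]
blue [625, 164, 15, 16, 209] [632.  171.4] [[0.732, -0.518, 0.0], [0.707, -0.477, 0.068], [0.69, -0.451, 0.112]]
blue [246, 211, 32, 14, 160] [259.8 216.3] [[0.629, 0.265, 0.0], [0.61, 0.258, 0.068], [0.598, 0.253, 0.112]]
blue [271, 220, 8, 14, 49] [275.  226.8] [[0.607, 0.233, 0.0], [0.589, 0.227, 0.068], [0.578, 
[... 1929 characters left out ...]
, 1072] [252.9 288.8] [[0.562, 0.27, 0.0], [0.523, 0.283, 0.068], [0.498, 0.291, 0.112]]
blue [259, 270, 37, 41, 506] [275.7 290.7] [[0.537, 0.235, 0.0], [0.5, 0.25, 0.068], [0.476, 0.259, 0.112]]
blue [290, 298, 16, 14, 44] [297.2 304.8] [[0.491, 0.214, 0.0], [0.457, 0.23, 0.068], [0.436, 0.241, 0.112]]
base c (244, 214) [0.631 0.297 0.012]
base c (282, 211) [0.637 0.219 0.012]
base c (292, 283) [0.488 0.196 0.012]
base c (256, 289) [0.476 0.267 0.012]
bystand spool tape loupe box (401, 169) [ 0.727 -0.027  0.02 ]
bystand spool tape loupe box (315, 178) [0.706 0.151 0.02 ]
bystand spool tape loupe box (231, 178) [0.705 0.325 0.02 ]
bystand spool tape loupe box (223, 338) [0.379 0.327 0.02 ]
```

```bash
cat >> h.py <<'E'
def q(a): return np.array([np.cos(a/2),np.sin(a/2),0,0])
E
python3 - <<'E'
from rig import bot
from h import *
bot.servo_line([.168,-.602,.36],v=.25)
bot.move_pose([.52,.2,.34],q(.18))
for i,p in enumerate([[.50,.235,.34],[.53,.1,.30]]):
    bot.move_pose(p,q(.18));bot.wait(.3)
    c=bot.capture("wrist");np.savez(f"w{i}.npz",**c);cv2.imwrite(f"pics/w{i}.png",c["img"][:,:,::-1]);print(c["pose"].round(3).tolist(),c["K"].round(1).tolist())
s=bot.sense();print(s["time"],s["joint_pos"].round(2),s["tool_pos"],s["force"])
E
```

```text
[[0.178, -0.933, -0.312, 0.581], [-0.984, -0.169, -0.057, 0.25], [0.001, 0.317, -0.948, 0.505], [0.0, 0.0, 0.0, 1.0]] [[404.1, 0.0, 315.8], [0.0, 404.1, 236.9], [0.0, 0.0, 1.0]]
[[0.18, -0.933, -0.311, 0.61], [-0.984, -0.171, -0.058, 0.117], [0.001, 0.317, -0.949, 0.466], [0.0, 0.0, 0.0, 1.0]] [[404.1, 0.0, 315.8], [0.0, 404.1, 236.9], [0.0, 0.0, 1.0]]
5.5417 [ 0.08  0.29  1.42 -0.    1.43  1.47] [0.52998148 0.1005988  0.30017038] [ 0.0926283  -0.03732331  0.56104247]
```

View pics/w0.png

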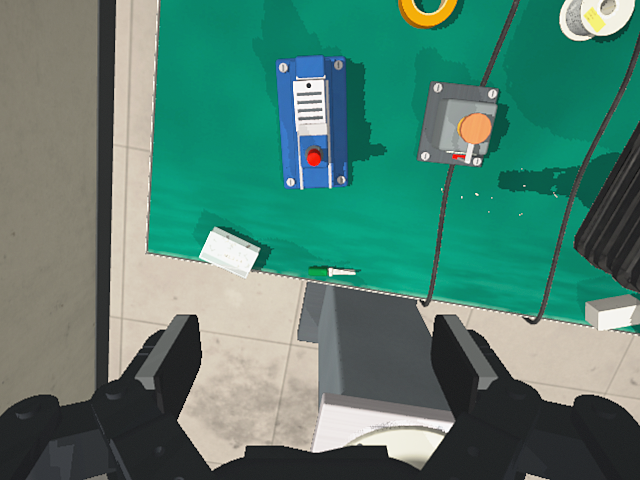

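View pics/w1.png

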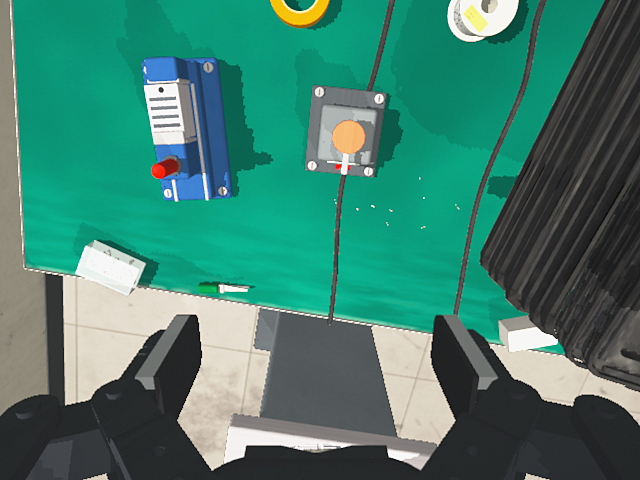

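In w0 the vise is nearly vertical, with base screws at (283,68), (338,65), (290,182) and (341,180). The red post is near (314,157), the block top spans roughly (294–327, 80–135), and the pad is at (475,128). In w1 the pad is at (348,137).

```bash
python3 - <<'E'
from h import *
W=[np.load(f"w{i}.npz") for i in(0,1)];cp=[]
for c in W:
    for nm,lo,hi in(("red",(0,150,60),(5,255,255)),("copper",(6,100,120),(14,200,255))):
        for i,s,ce in blobs(c["img"],lo,hi,40)[1]:print(nm,s.tolist(),ce.round(1),[ray(c,ce,z).round(4).tolist() for z in(.068,.105,.112)])
    l,B=blobs(c["img"],(0,0,170),(180,50,255),200)
    for i,s,ce in B:
        if s[0]<330 and s[1]<180 and s[1]>20:
            r=cv2.minAreaRect(np.argwhere(l==i)[:,::-1].astype(np.float32))
            P=np.array([ray(c,p,.066) for p in cv2.boxPoints(r)]);print("white",s.tolist(),P[:,:2].round(4).tolist(),P.mean(0).round(4),np.linalg.norm(P[1]-P[0]).round(4),np.linalg.norm(P[2]-P[1]).round(4))
S=[ray(W[0],p,.013)[:2] for p in[(283,68),(338,65),(290,182),(341,180)]]
print(np.round(S,4));d=S[0]+S[1]-S[2]-S[3];print("yaw",np.arctan2(d[1],d[0]),"base c",np.mean(S,0))
h=[ [ce for i,s,ce in blobs(c["img"],(6,100,120),(14,200,255),300)[1] if s[1]>60][0] for c in W]
print("pad tri",tri(W[0],h[0],W[1],h[1]))
h=[ [ce for i,s,ce in blobs(c["img"],(0,150,60),(5,255,255),100)[1] if s[0]<330][0] for c in W]
print("post tri",tri(W[0],h[0],W[1],h[1]))
cv2.imwrite("pics/crop.png",np.hstack([cv2.resize(W[0]["img"][50:200,260:360,::-1],None,fx=4,fy=4,interpolation=2),cv2.resize(W[1]["img"][50:200,130:230,::-1],None,fx=4,fy=4,interpolation=2)]))
E
```

```text
red [307, 149, 14, 17, 180] [313.7 156.8] [[0.5252, 0.2422, 0.068], [0.5299, 0.2428, 0.105], [0.5308, 0.243, 0.112]]
red [452, 154, 13, 5, 42] [457.7 156.1] [[0.5534, 0.0907, 0.068], [0.5557, 0.1042, 0.105], [0.5561, 0.1068, 0.112]]
copper [460, 113, 32, 31, 766] [475.2 128. ] [[0.5847, 0.081, 0.068], [0.5843, 0.0953, 0.105], [0.5842, 0.098, 0.112]]
white [293, 80, 34, 110, 1515] [[0.596, 0.2771], [0.6035, 0.2467], [0.4958, 0.2182], [0.4875, 0.2511]] [0.5457 0.2483 0.066 ] 0.0313 0.1114
red [151, 159, 27, 20, 361] [164.  168.3] [[0.5225, 0.2518, 0.068], [0.5307, 0.2392, 0.105], [0.5322, 0.2368, 0.112]]
copper [333, 120, 32, 33, 78] [354.  131.8] [[0.5901, 0.0756, 0.068], [0.5919, 0.0794, 0.105], [0.5923, 0.0802, 0.112]]
white [144, 79, 41, 66, 1728] [[0.5998, 0.2767], [0.6092, 0.2454], [0.5506, 0.2336], [0.5407, 0.2665]] [0.5751 0.2555 0.066 ] 0.0327 0.0597
white [318, 106, 57, 69, 1441] [[0.5465, 0.1051], [0.608, 0.1093], [0.6116, 0.0601], [0.55, 0.0534]] [0.579 0.082 0.066] 0.0616 0.0493
[[0.6095 0.2926]
 [0.6236 0.2323]
 [0.4829 0.2644]
 [0.4965 0.2032]]
yaw 0.2222198654729479 base c [0.55312881 0.24812974]Traceback (most recent call last):
  File "<stdin>", line 13, in <module>
IndexError: list index out of range
```

```bash
python3 - <<'E'
from rig import bot
from h import *
a=.222;ux=np.array([np.cos(a),np.sin(a),0]);p=np.array([.5295,.2428,.097])
bot.move_pose(p+[0,0,.08],q(a));bot.servo_line(p,v=.12)
bot.grip(0,30);s=bot.sense();print("post",s["grip_width"],s["finger_force"],s["force"].round(1))
r=bot.servo_line(p-.0305*ux,v=.05,stop_force=30);s=bot.sense();print(r,(p-s["tool_pos"]).round(4),s["force"].round(1),s["grip_width"])
bot.grip(.085);bot.servo_line(s["tool_pos"]+[0,0,.10],v=.2)
bot.move_pose([.50,.235,.27],q(a));bot.wait(.2)
c=bot.capture("wrist");np.savez("w2.npz",**c);print(bot.sense()["time"])
im=c["img"];cv2.imwrite("pics/w2.png",im[:300,150:550,::-1].repeat(2,0).repeat(2,1)[:600])
E
```

```text
post -0.00032868127885319487 0.0 [-0.1 -0.9 -0.2]
False [ 0.0295  0.0066 -0.0001] [-0.5  0.   0.5] -7.839527674997952e-05
10.7333
```

View pics/w2.png

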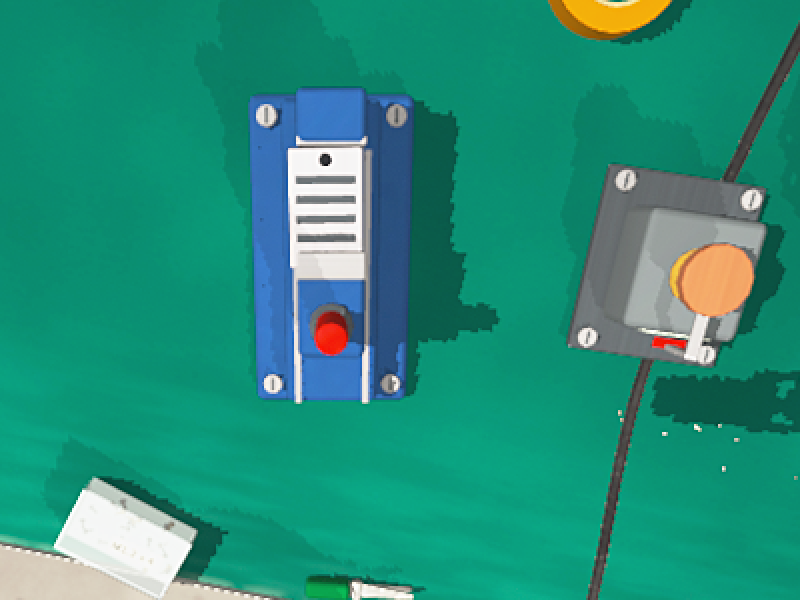

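The crop shows the block at (288–365, 148–265), with bare bed between it and the jaw, so the jaw has moved some way. The post top is at (331,335). The fingers closed to 0, though, so I need to measure the jaw travel.

```bash
python3 - <<'E'
from h import *
c=np.load("w2.npz");f=lambda u,v,z:ray(c,(150+u/2,v/2),z)[:2]
S=np.array([f(*p,.013) for p in[(266,115),(396,115),(273,383),(390,383)]]);d=S[0]+S[1]-S[2]-S[3];a=np.arctan2(d[1],d[0]);u=d/np.linalg.norm(d);n=np.array([-u[1],u[0]])
o=S.mean(0)+.023*u;print("yaw",a,"origin",o)
loc=lambda p:((p-o)@u,(p-o)@n)
l,B=blobs(c["img"],(0,150,60),(5,255,255),100)
for i,s,ce in B:print("red",s.tolist(),ce, "z.112",ray(c,ce,.112),loc(ray(c,ce,.112)[:2]))
print("post top centre",f(332,338,.112),loc(f(332,338,.112)),"post base",f(331,318,.074),loc(f(331,318,.074)))
P=np.array([f(*p,.066) for p in[(288,149),(362,147),(364,250),(291,266)]]);print("block corners",[np.round(loc(p),4) for p in P],P.round(4).tolist())
print("fixed jaw far top edge",loc(f(331,90,.066)),"jaw front top edge",loc(f(333,281,.074)),"jaw rear",loc(f(333,357,.074)))
E
```

```text
yaw 0.22372865616757076 origin [0.57598827 0.25313396]
red [307, 156, 17, 21, 278] [315.20503597 166.07913669] z.112 [0.53100662 0.24334935 0.112     ] (np.float64(-0.04603144958641716), np.float64(0.000439193489929754))
post top centre [0.52889071 0.24222593] (np.float64(-0.04834386985310998), np.float64(-0.00018677579185401907)) post base [0.53142668 0.243195  ] (np.float64(-0.0456561021354212), np.float64(0.0001954918409745538))
block corners [array([0.024 , 0.0182]), array([ 0.0247, -0.013 ]), array([-0.0172, -0.0143]), array([-0.024 ,  0.0178])] [[0.5954, 0.2762], [0.603, 0.2459], [0.5624, 0.2353], [0.5487, 0.2652]]
fixed jaw far top edge (np.float64(0.04663831958035862), np.float64(5.950713712716325e-06)) jaw front top edge (np.float64(-0.029737571503786978), np.float64(-0.000705214472931608)) jaw rear (np.float64(-0.06294698923250633), np.float64(-0.0006640267528799133))
```

The post is still at −48 mm, so the jaw hasn't moved and the grip closed on nothing. I'll go back down and look before closing.

```bash
python3 - <<'E'
from rig import bot
from h import *
a=.223;p=np.array([.5293,.2425,.097])
bot.move_pose(p+[0,0,.06],q(a));bot.servo_line(p,v=.12)
w=bot.capture("wrist")["img"];c=bot.capture("scene");sc=c["img"]
s=bot.sense();print(s["tool_pos"],s["ee_rot"],s["force"].round(1),s["grip_width"],s["time"])
cv2.imwrite("pics/g1.png",np.hstack([cv2.resize(w[:,120:520],(400,480)),cv2.resize(sc[180:340,200:333],(399,480))])[:,:,::-1])
E
```

```text
[0.53000525 0.24278142 0.09823153] [ 9.93788156e-01  1.11283835e-01  9.79181075e-04 -2.21847253e-04] [ 0.1 -0.1 -0.8] 0.08498494066610966 12.025
```

View pics/g1.png

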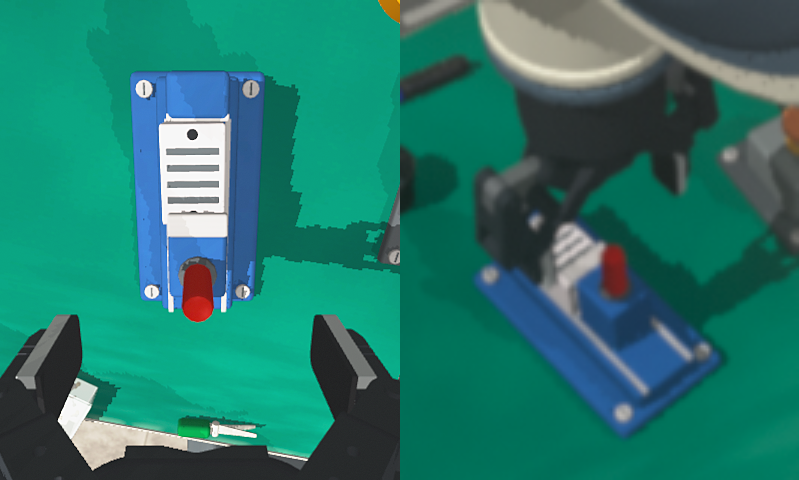

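In the scene crop the fingertips sit about 15 px above where they should be relative to the post. The wrist view also puts the open tips about 30 mm behind the TCP, so they closed above the post. I'll calibrate the real tip height by touching free bench at the openings I need.

```bash
python3 - <<'E'
from rig import bot
from h import *
a=.223
p0=bot.sense()["tool_pos"];bot.servo_line(p0+[0,0,.06],v=.25)
b=np.array([.455,.14,.0]);bot.move_pose(b+[0,0,.10],q(a))
for w in(.032,.014):
    bot.grip(w);s=bot.sense();z0=s["tool_pos"][2];print(s["grip_width"])
    r=bot.servo_line(b+[0,0,.022 if w==.032 else .010],v=.04 if w==.032 else .03,stop_force=6);s=bot.sense();print(w,r,s["tool_pos"].round(4),s["force"].round(1),s["time"])
    bot.servo_line(s["tool_pos"]+[0,0,.03],v=.15)
E
```

```text
0.03179307770016499
0.032 False [0.4551 0.14   0.0221] [-0.2  0.5  0.5] 15.6917
0.013973115079426845
0.014 False [0.4551 0.14   0.0102] [ 0.4 -0.1  0.4] 17.9167
```

```bash
python3 - <<'E'
from rig import bot
from h import *
b=np.array([.455,.14,.0])
bot.servo_line(b+[0,0,.012],v=.1)
r=bot.servo_line(b+[0,0,-.035],v=.03,stop_force=6);s=bot.sense();print(r,s["tool_pos"].round(4),s["force"].round(1),s["time"])
if r:
    z=s["tool_pos"][2];bot.servo_line(b+[0,0,z+.012],v=.1);bot.grip(.032)
    r=bot.servo_line(b+[0,0,z-.012],v=.025,stop_force=6);s=bot.sense();print(r,s["tool_pos"].round(4),s["force"].round(1),s["time"])
    bot.servo_line(b+[0,0,z+.03],v=.2)
E
```

```text
True [ 0.4549  0.14   -0.023 ] [-2.  -0.2 10.4] 19.7917
True [ 0.455   0.14   -0.0239] [-1.5 -0.4 13. ] 20.9833
```

The real tips are 23 mm behind the reported TCP, not 14 mm ahead, so targets become TCP z = tip z − 0.0235. I'll retry the post on that basis.

```bash
python3 - <<'E'
from rig import bot
from h import *
a=.223;u=np.array([np.cos(a),np.sin(a),0]);p=np.array([.5293,.2425,.084-.0235])
bot.grip(.06);bot.move_pose(p+[0,0,.06],q(a));bot.servo_line(p,v=.15)
bot.grip(0,30);s=bot.sense();print("post",s["grip_width"],s["finger_force"],s["force"].round(1),s["time"])
if s["grip_width"]>.008:
    r=bot.servo_line(p-.0305*u,v=.05,stop_force=35);s=bot.sense();print(r,(p-s["tool_pos"]).round(4),s["force"].round(1),s["grip_width"])
    bot.wait(.1);bot.grip(.06);bot.servo_line(s["tool_pos"]+[0,0,.065],v=.25)
    c=bot.capture("wrist");np.savez("w3.npz",**c);cv2.imwrite("pics/w3.png",c["img"][:,:,::-1])
    for i,st,ce in blobs(c["img"],(0,150,60),(5,255,255),100)[1]:print(st.tolist(),(ray(c,ce,.1)[:2]-[.576,.2531])@u[:2])
print(bot.sense()["time"])
E
```

```text
post 0.012827512020943076 29.239825308322906 [ 0.3 -6.2  6.5] 23.425
False [ 0.0281  0.0068 -0.0008] [ 7.1 -4.9  2.2] 0.013083849490145641
[557, 208, 26, 9, 148] -0.04580793832167531
[303, 245, 27, 47, 1044] -0.07616014567644441
25.2583
```

View pics/w3.png

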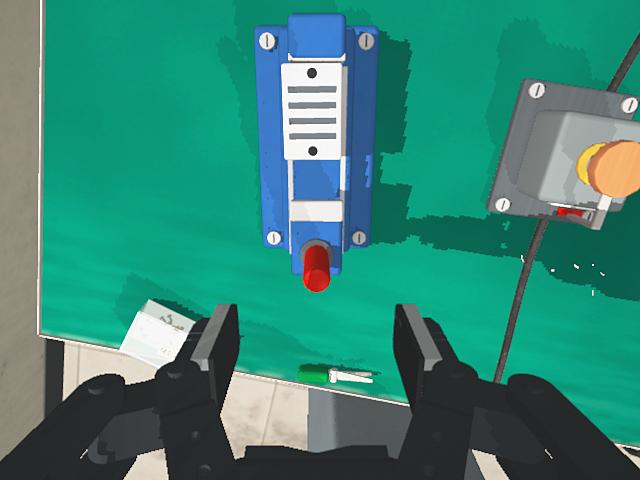

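The jaw is now open by about 28 mm, with the post at (316,280) and local x ≈ −76 mm. The whole block top is visible at (282–346, 63–160), with its dots at (312,73) and (313,151). Next I'll grip and lift it.

```bash
python3 - <<'E'
from rig import bot
from h import *
c=np.load("w3.npz")
d1,d2=[ray(c,x,.066) for x in((312,73),(313,151))];C=(d1+d2)/2;e=d1-d2
K=np.mean([ray(c,x,.066) for x in((282,63),(346,66),(341,160),(283,157))],0)
a=np.arctan2(e[1],e[0]);print(C,K,a,np.linalg.norm(e))
assert np.hypot(*(C-[.576,.2545,.066])[:2])<.006 and abs(a-.223)<.09
C=(C+K)/2
p=np.array([C[0],C[1],.0405-.024])
bot.move_pose(p+[0,0,.07],q(a));bot.servo_line(p,v=.12,stop_force=15)
bot.grip(0,70);s=bot.sense();print("grip",s["grip_width"],s["finger_force"],s["tool_pos"].round(4),s["force"].round(1),s["time"])
if s["grip_width"]>.025:
    bot.servo_line(p+[0,0,.075],v=.1);bot.wait(.1);s=bot.sense();print(s["grip_width"],s["finger_force"],s["force"].round(1),s["tool_pos"].round(4))
    c=bot.capture("wrist");np.savez("w4.npz",**c);cv2.imwrite("pics/w4.png",c["img"][:,:,::-1])
    for i,st,ce in blobs(c["img"],(0,150,60),(5,255,255),100)[1]:print(st.tolist(),(ray(c,ce,.1)[:2]-[.576,.2531])@np.array([np.cos(.223),np.sin(.223)]))
print(bot.sense()["time"])
E
```

```text
[0.57525305 0.25543279 0.066     ] [0.57530356 0.25517721 0.066     ] 0.23381586935932497 0.03998579411605965
grip 0.031023048535856232 70.31167387962341 [0.5758 0.2555 0.0176] [-2.2 -0.1  9.4] 26.8
0.030902367326761673 69.2365050315857 [ 0.1  0.8 -0.2] [0.5748 0.2551 0.0907]
[569, 343, 27, 8, 126] -0.02140489129553458
[306, 415, 28, 38, 972] -0.0717923343908098
27.85
```

View pics/w4.png

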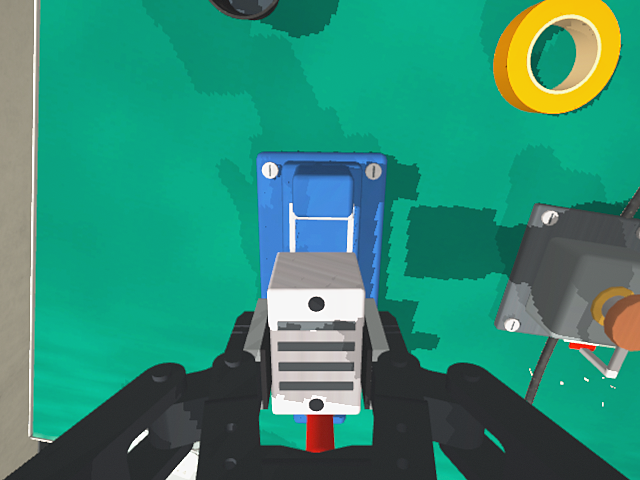

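The block is gripped square and clear of the vise, with its top dots at (316,304) and (316,405). I'll work out its offset in the hand, then go over to the pad and press in steps.

```bash
python3 - <<'E'
from rig import bot
from h import *
c=np.load("w4.npz");s=bot.sense();t=s["tool_pos"]
for z in(.135,.139,.143):
    x,y=ray(c,(316,304),z),ray(c,(316,405),z);print(z,np.linalg.norm(x-y).round(4),((x+y)/2-t)[:2].round(4))
x,y=ray(c,(316,304),.139),ray(c,(316,405),.139);off=((x+y)/2-t);off[2]=0
assert np.linalg.norm(off)<.008
P=np.array([.5846,.081,0])-off
bot.servo_line([P[0],P[1],.095],v=.15);bot.servo_line([P[0],P[1],.065],v=.1);bot.wait(.3)
f0=np.mean([bot.sense()["force"] for _ in range(5)],0);s=bot.sense();print("base",f0.round(2),s["tool_pos"].round(4),s["time"])
for z in(.0575,.0545,.0525):
    bot.servo_line([P[0],P[1],z],v=.02);bot.wait(.25);s=bot.sense();F=s["force"][2]-f0[2]
    print(z,s["tool_pos"].round(4),"dF",(s["force"]-f0).round(2),s["grip_width"],s["time"])
    if F>8:break
c=bot.capture("wrist");cv2.imwrite("pics/w5.png",c["img"][:,:,::-1])
E
```

```text
0.135 0.0414 [-0.0032  0.0003]
0.139 0.04 [-0.0005  0.001 ]
0.143 0.0386 [0.0023 0.0016]
base [ 0.51  0.14 -0.73] [0.5854 0.0801 0.0655] 29.9167
0.0575 [0.5852 0.0801 0.0576] dF [-0.35  0.22 -1.28] 0.03061314295348539 30.6917
0.0545 [0.5853 0.08   0.0546] dF [0.53 0.29 1.74] 0.031133712272647277 31.2417
0.0525 [0.5852 0.08   0.0526] dF [1.7  0.35 3.86] 0.030307265867119394 31.7417
```

```bash
python3 - <<'E'
from rig import bot
from h import *
t=bot.sense()["tool_pos"]
P=[.5851,.080]
bot.servo_line([*P,.0497],v=.02);bot.wait(.5)
F=[]
for _ in range(6):
    s=bot.sense();F.append(s["force"]);bot.wait(.05)
print(s["tool_pos"].round(4),np.mean(F,0).round(2),s["finger_force"],s["time"])
w=bot.capture("wrist")["img"];sc=bot.capture("scene")["img"]
cv2.imwrite("pics/g2.png",np.hstack([w[:,120:520],cv2.resize(sc[180:300,290:390],(400,480))])[:,:,::-1])
E
```

```text
[0.5852 0.08   0.0497] [2.31 0.3  5.81] 69.79540944099426 32.8333
```

View pics/g2.png

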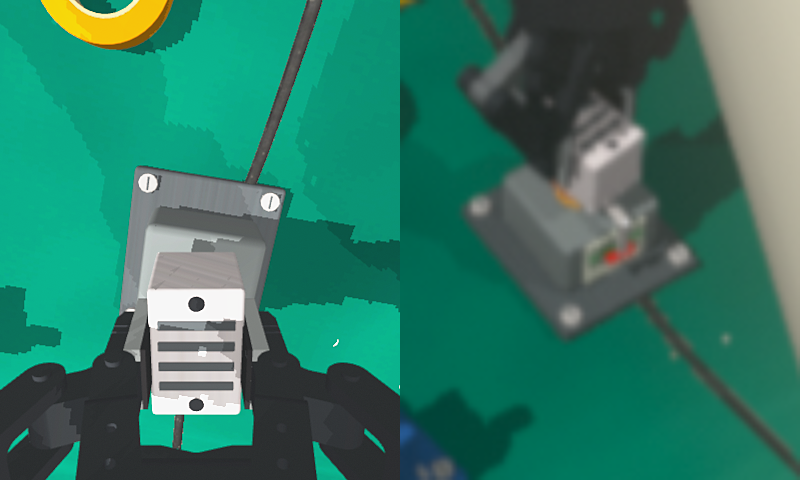

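The wrist view shows the block square over the stand, with dots at (316,304) and (316,405). The scene crop shows the red pointer between the green marks at about (620,255). One last centring check before handing in: stand screws from w2 against the block dots.

```bash
python3 - <<'E'
from rig import bot
from h import *
c=np.load("w2.npz")
print("stand",np.mean([ray(c,(150+u/2,v/2),.009) for u,v in((626,180),(752,200),(587,337),(704,355))],0))
print("pad w2",ray(c,(150+716/2,280/2),.068))
c=bot.capture("wrist");print("block",(ray(c,(316,304),.098)+ray(c,(316,405),.098))/2)
s=bot.sense();print(s["tool_pos"],s["force"],s["grip_width"],s["time"])
E
```

```text
stand [0.58404655 0.07918088 0.009     ]
pad w2 [0.58424064 0.08086885 0.068     ]
block [0.58474866 0.08098437 0.098     ]
[0.58525982 0.08002952 0.04972965] [2.11688585 0.41424103 5.5862092 ] 0.030671921936976015 33.0333
```

Centring agrees within 2 mm.

```bash
python3 -c "
from rig import bot
print(bot.hand_in())"
```

```text
the job is handed in; nothing more can be done
None
```

I handed the job in at about 33 s, still gripping the block on the copper pad: about 6 mm down, centred within 2 mm, pointer in the green band, jaw about 28 mm open; no verdict was returned.

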